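Draw the filter plate from under its flap

ROBOT

A 6-joint arm with a two-finger parallel gripper is mounted at the origin on a cart in front of the work surface, level with it; the furniture and walls round the work are solid. World frame = base frame: x ahead of the robot, y to its left, z up, the work surface at z = 0. Lengths are in m, angles in rad, forces in N, time in s.
With the tool pointing down it reaches from about 0.35 to 0.975 m from the base axis. Payload 4.9 kg.
Tool frame: the origin (TCP) lies midway between the tips of the shut fingers; the grasp point (between the pads) lies 19 mm behind it; z points along the fingers, y is the direction in which the jaws open and shut (so a half turn about z gives the same grasp; the last joint's range is limited). The gripper opens to 85 mm and grips with 20 to 120 N. Pads are 22 mm wide; open, the fingers measure 114 mm over their backs; the gripper's body (76 mm by 85 mm) begins 54 mm behind the grasp point. The pads swing forward as they close: fully open they stand 13 mm farther back than shut.
Start: joints at [0.983, 0.053, 1.613, -0, 1.476, -0.119], TCP at [0.282, 0.558, 0.231] pointing down, gripper open.
Joint ranges: [-3.01, 3.01], [-1.01, 2.22], [0.06, 2.58], [-1.02, 4.17], [0.09, 2.62], [-3.14, 3.14]. Speed limits (rad/s): [2.57, 2.57, 3.14, 3.14, 3.14, 3.14].

INTERFACE

Orientations are given as a rotation vector (axis times angle).
In Python, from station import ctrl gives the robot as it stands.
- The arm moves only by the tool play_rows, never from a script. Its argument "motion" is a list that holds one entry, the list of rows, each a list of 7 numbers: the closure, from -1 (fully open) to 1 (shut), then the shift along the tool's x, y, z in cm, then the turn, a rotation vector about the tool's x, y, z in degrees. A call has 1 to 20 rows; each row is the pose to reach, as a shift and turn from the pose measured when the call began, along the tool's axes at that moment; what a row does not reach only later rows make up. A row lasts 1/8 s, in which the tool goes at most 62.5 mm and 10.7 degrees, less where a joint would pass 70% of its speed; a pose out of reach is approached as far as the arm can. A call with a gripper value outside its range is refused whole. The fingers move at their own pace and stop on an object; "newtons" is the grip in N (left out, the last holds). Time passes only in rows, so rows that repeat a pose let the fingers close. It gives the time, the measured TCP pose, the force and the opening at its end, in the units of the state.
- ctrl.get_obs(): the state, without advancing time (a new reading comes with each control period).
- ctrl.get_image(name): name is "scene" or "top"; returns a dict with "color" (384x512x3 uint8, red, green, blue), "mtx" (3x3 intrinsics, pixels), "T" (4x4, takes a point from camera to world coordinates). Camera axes: x right, y up, looking along -z (the intrinsics and any distortion apply to the point x, -y, -z); pixel columns grow to the right and rows downward; lengths in m; the calibration is good to about 2 mm. A picture is of the moment at which its call begins. There is no depth.
- ctrl.finish_job(): hands the job in, once; it reports no verdict.
The state is a dict: "t": time; "q": joint angles; "dq": joint speeds; "effort": joint torques, N m; "tool_pos": TCP position; "tool_rot": TCP orientation; "contact_force": force on the tool from outside, world axes, zero at the start; "wrist_torque": the same for the moment, N m; "opening": finger opening in m.
Only numpy, scipy, OpenCV 4.12 (cv2) and the standard library are available. Lean on these libraries where they do the work, as an engineer would, in place of code of your own. Each camera call takes 0.05 s, during which the arm holds its last target.

TASK

Check the filter of the small dust extractor box: take its loose lid by the grip bar, tip its front clearly up with its rear edge still resting on the box, then lift it off and lay it flat, grip upwards, in the middle of the rubber mat without dropping it. Swing the hinged flap inside the box up until it stands upright by itself, draw the filter plate straight up out of its guides by its pull tab, and finish still holding the plate upright and still in the gripper, with its lower edge at least 5 cm above the rim of the box. Leave the flap standing open and the other things on the cabinet where they are.

Things in the scene. Friction and masses are not known exactly. Their poses are not given: they have to be found in the camera images.
- filter_box: Grey open-topped box fixed to the cabinet, 160 (x) x 140 (y) x 115 high mm, walls and floor 5. Origin: centre of its underside; x to its rear (hinge side, hose stub 12 mm long), -x to its front (air slits), z up. Inside (150 x 130 mm: open the fingers only 40 to 50 mm there), a flap covers the filter plate, which stands across the box in two guides, 12 mm in front of the centre.
- mat: Black rubber mat fixed to the cabinet top, 190 x 170 x 3 mm, origin at the centre of its underside. It lies either left or right, the box on the other side.
- lid: Loose aluminium lid, 0.15 kg: plate 166 (x) x 146 (y) x 6 mm with an 8 mm deep lip below that sits inside the box walls with 3 mm play. Origin: centre of the lip's lower edge, 14 mm below the plate's top; z up. Seated, the origin is 107 mm above the box's underside, x along the box's x. On the mat it rests on the lip, origin 3 mm above the cabinet top.
- lid_grip (a point): Centre of the black grip bar on top of the lid's front edge: bar 12 (x) x 60 (y) x 20 (z) mm, standing on the plate, 66 mm in front of the lid's centre. Axes as the lid's.
- lid_rear (a point): Middle of the rear lower edge of the lid's plate, 83 mm behind the lid's centre: the edge to tip it about.
- flap_ear (a point): Centre of the round black ear near the flap's front end, for lifting it: disc of 16 mm diameter, 12 mm thick along y (pinch it so), centre 15 mm above the flap's upper face; shut, 101 mm above the box's underside, 14 below the rim. It can turn between the pads, so the gripper may stay pointing down. Flap: 110 wide, 124 long, 4 thick, ends 13 mm before the ear.
- flap_hinge (a point): Point on the flap's hinge axis (along the box's y), 66 mm behind the box's centre, 84 mm above its underside, fixed. The ear lies 111 mm in front of and 17 mm above it when the flap is shut.
- flap (a joint): Angle of the flap in rad: 0 to 0.03 shut at the start, grows as its front end swings up and back, stop at 1.75. A stiff hinge (0.09 N m) that stays where it is left. About 1.57 is upright; 1.6 leaves room for the gripper.
- filter_plate: Filter plate, 0.09 kg, standing: black frame 10 (x) x 86 (y) x 50 high mm, pale pleats, pull tab on top. Origin: centre of its underside, z up, x its thickness. In the box its origin is 5 mm above the box's underside; guides reach 60 mm above that underside, play 2 mm each side in x, 3 in y. The tab's top is then 78 mm above the underside, 37 below the rim.
- filter_tab (a point): Centre of the filter plate's pull tab: 10 (x) x 36 (y) x 23 (z) mm, 61.5 mm above the plate's underside. Pinch it along x.
- mug: Orange mug, 81 x 113 x 101 mm, between and behind the work; leave alone. Origin at the centre of its underside.
- oil_bottle: Oil bottle, 41 mm across, 104 mm high; leave alone. Origin at the centre of its underside.
- paste_tin: Round tin, 59 mm across, 22 mm high; leave alone. Origin at the centre of its underside.
- black_cup: Small black cup, 47 mm across, 48 mm high; leave alone. Origin at the centre of its underside.
- marker: Marker pen, 13 x 121 x 11 mm, lying between box and mat; leave alone. Origin at the centre of its underside.
- tape_roll: Roll of masking tape, 80 mm across, 19 mm high; leave alone. Origin at the centre of its underside.
- stone: Sharpening stone, 12 x 73 x 10 mm, lying near the front edge; leave alone. Origin at the centre of its underside.

How it is judged:
On the way, in this order (a step that is already met when the one before it is completed fails the run):
1. the lid is tipped up at its front with its rear edge still on the box (angle between lid's own z axis and vertical above 0.12 rad and z of lid_rear in the frame of filter_box below 0.13 m and z of lid_grip in the frame of filter_box above 0.14 m and x of lid_rear in the frame of filter_box above 0.05 m), for 0.1 s.
2. the lid lies flat on the mat, let go (horizontal distance between lid and mat below 0.05 m and height (world z) of lid below 0.012 m and angle between lid's own z axis and vertical below 0.08 rad and contact force between the fingers and lid below 0.1 N and z of lid_grip in the frame of mat above 0.015 m), for 0.2 s.
3. the flap stands open, the plate still in the box (value of joint flap above 1.25 rad and z of filter_plate in the frame of filter_box below 0.02 m), for 0.1 s.
4. the plate is drawn out of the box above its rim, in the fingers (z of filter_plate in the frame of filter_box above 0.118 m and contact force between the fingers and filter_plate above 1 N), for 0.1 s.
At the end, for the whole second after the job is handed in: Plate in the fingers, upright within 0.25 rad, still, its underside over 160 mm above the cabinet top (rim: 115 mm), not touching box, flap or lid; flap open beyond 1.25 rad; lid flat (0.08 rad), grip up, its centre within 50 mm of the mat's centre (height (world z) of filter_plate above 0.16 m and angle between filter_plate's own z axis and vertical below 0.25 rad and linear speed of filter_plate below 0.03 m/s and angular speed of filter_plate below 0.3 rad/s and contact force between the fingers and filter_plate above 1 N and contact force between filter_plate and filter_box below 0.1 N and contact force between filter_plate and lid below 0.1 N and value of joint flap above 1.25 rad and horizontal distance between lid and mat below 0.05 m and height (world z) of lid below 0.012 m and angle between lid's own z axis and vertical below 0.08 rad and z of lid_grip in the frame of mat above 0.015 m); the arm keeps its last pose, push and grip.
It fails at once if a bystander is moved by more than 30 mm (distance of any of mug, oil_bottle, paste_tin, black_cup, marker, tape_roll, stone from where it was at the start of the episode above 0.03 m).
It fails at once if a bystander is knocked over (angle between any of mug, oil_bottle, black_cup's own z axis and vertical above 0.5 rad).
It fails at once if the lid is dropped (linear speed of lid above 0.6 m/s and contact force between the fingers and lid below 0.1 N).
It fails at once if the filter plate is dropped (linear speed of filter_plate above 0.6 m/s and contact force between the fingers and filter_plate below 0.1 N).
It also fails if it takes over 67 s, if anything falls off the work surface, if the arm or the gripper's body presses on something with over 40 N, if the wrist force passes 120 N, or if a joint passes its speed limit or range.

## Working session

There is one attempt and no reset: what is moved stays moved. The work goes in short steps, Python scripts to look and compute and a tool call to move; the robot and the scene stay as the last step left them, time stands still between calls to the robot, and variables do not carry over. Pictures are saved under pics/ and viewed, and the job is handed in when it is done.

Besides the shell and the picture viewer there is one more tool, called after "Emit:" as name(argument=value, ...) on one line, values as JSON. play_rows: Moves the arm, as the interface text tells. Its arguments: {"type":"object","properties":{"motion":{"type":"array"},"newtons":{"type":"number"}},"required":["motion"]}

```bash
ls; mkdir -p pics
python3 - <<'E'
from station import ctrl
import cv2,numpy as np
print(ctrl.get_obs())
for n in("scene","top"):
    d=ctrl.get_image(n);cv2.imwrite(f"pics/{n}0.png",d["color"][:,:,::-1]);print(n,d["mtx"],d["T"],[k for k in d])
    np.savez(f"{n}0.npz",**{k:d[k] for k in("color","mtx","T")})
E
```

```text
pics
{'t': 0.0, 'q': array([ 9.82996370e-01,  5.33621785e-02,  1.61428479e+00,  1.40575742e-05,
        1.47597505e+00, -1.18986331e-01]), 'dq': array([-0.00064679, -0.00022293,  0.00110071,  0.00038389,  0.00033888,
       -0.00069387]), 'effort': array([ 2.56943449e-04, -3.93679726e+01, -3.70179105e+01, -2.88268507e-05,
        6.82799437e-03, -1.61444422e-05]), 'tool_pos': array([0.2820395 , 0.55705873, 0.23006521]), 'tool_rot': array([-7.29520903e-01, -3.05497953e+00,  2.98244102e-03]), 'contact_force': array([ 0.10882022, -0.79200887, -0.28684871]), 'wrist_torque': array([ 0.04264864,  0.04388215, -0.01223241]), 'opening': 0.0855314018984225}
scene [[392.92499595   0.         257.5637528 ]
 [  0.         392.92499595 192.27474871]
 [  0.           0.           1.        ]] [[-0.59682476  0.31776337 -0.7367677  -0.12625595]
 [-0.802206   -0.25496772  0.53986758  0.40882897]
 [-0.01630184  0.9132458   0.40708273  0.46661157]
 [ 0.          0.          0.          1.        ]] ['color', 'mtx', 'T']
top [[494.63359297   0.         260.08633355]
 [  0.         494.63359297 190.64534392]
 [  0.           0.           1.        ]] [[-0.01916936  0.98509008 -0.17096803  0.30668785]
 [-0.99766644 -0.00763872  0.06784781  0.05018852]
 [ 0.06553023  0.17186967  0.98293774  1.35868718]
 [ 0.          0.          0.          1.        ]] ['color', 'mtx', 'T']
```

View pics/scene0.png

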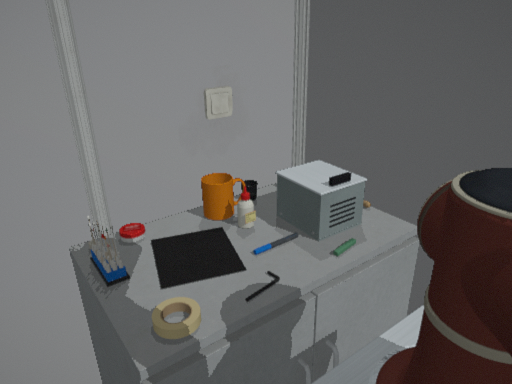

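View pics/top0.png

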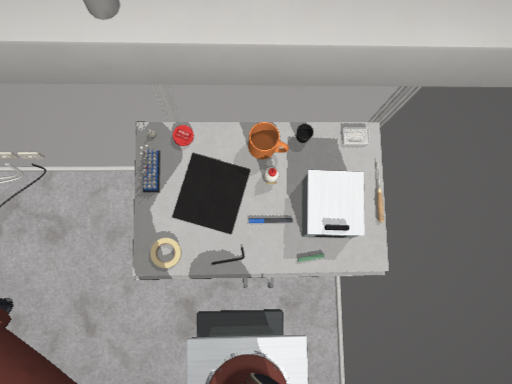

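Run:
```python
import cv2,numpy as np
t=cv2.imread("pics/top0.png");s=cv2.imread("pics/scene0.png")
cv2.imwrite("pics/t_box.png",cv2.resize(t[160:250,290:390],None,fx=6,fy=6,interpolation=cv2.INTER_CUBIC))
cv2.imwrite("pics/t_mat.png",cv2.resize(t[145:245,160:300],None,fx=5,fy=5,interpolation=cv2.INTER_CUBIC))
cv2.imwrite("pics/s_box.png",cv2.resize(s[155:260,260:380],None,fx=5,fy=5,interpolation=cv2.INTER_CUBIC))
```

```text
(no output)
```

View pics/t_box.png

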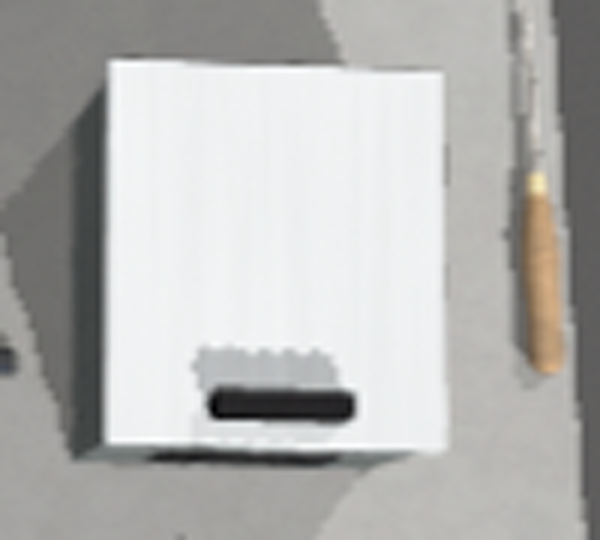

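View pics/t_mat.png

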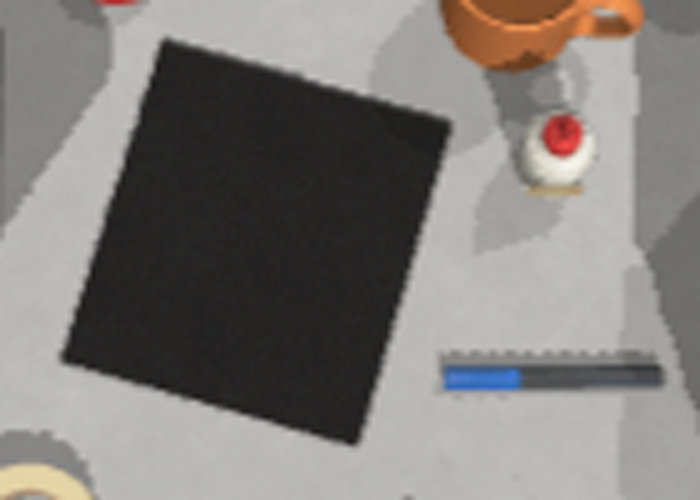

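View pics/s_box.png

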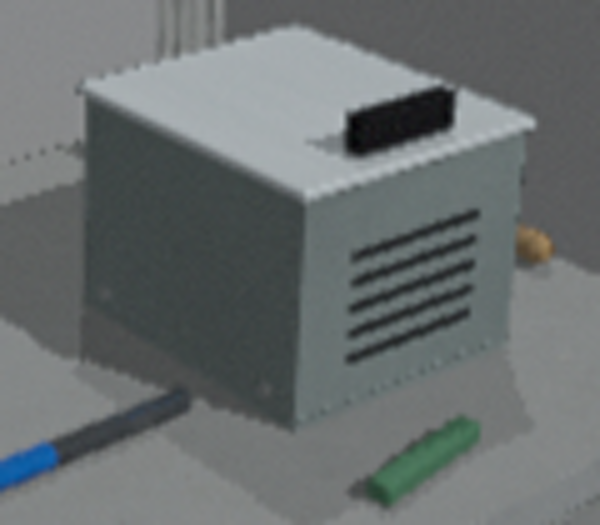

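```bash
cat > h.py <<'E'
import numpy as np,cv2
from station import ctrl
from scipy.spatial.transform import Rotation as R
def cal(n):
    d=np.load(f"{n}0.npz");return d["mtx"],d["T"]
def ray(n,uv,z):
    K,T=cal(n);v=np.linalg.inv(K)@[uv[0],uv[1],1];v=T[:3,:3]@(v*[1,-1,-1]);o=T[:3,3]
    return o+v*(z-o[2])/v[2]
def proj(n,P):
    K,T=cal(n);p=T[:3,:3].T@(np.asarray(P)-T[:3,3]);p=K@(p*[1,-1,-1]);return p[:2]/p[2]
def snap(n,name,crop=None,f=1):
    d=ctrl.get_image(n);im=d["color"][:,:,::-1]
    if crop: x0,y0,x1,y1=crop;im=im[y0:y1,x0:x1]
    cv2.imwrite(f"pics/{name}.png",cv2.resize(im,None,fx=f,fy=f,interpolation=cv2.INTER_CUBIC))
def c2p(p,off,f): return [(p[0]+.5)/f-.5+off[0],(p[1]+.5)/f-.5+off[1]]
def state():
    o=ctrl.get_obs();print(round(o["t"],2),o["tool_pos"].round(4),R.from_rotvec(o["tool_rot"]).as_matrix().round(3).tolist(),"F",o["contact_force"].round(1),"op",round(o["opening"],4),"q",o["q"].round(2));return o
E
python3 - <<'E'
from h import *
def rect(n,pts,off,f,z):
    P=np.array([ray(n,c2p(p,off,f),z) for p in pts]);print(n,P.round(4).tolist());print(" c",P.mean(0).round(4),"sides",[np.linalg.norm(P[i]-P[(i+1)%4]).round(4) for i in range(4)])
    d=(P[0]+P[1]-P[2]-P[3]);e=P[0]+P[3]-P[1]-P[2];print(" yaw x",np.degrees(np.arctan2(d[1],d[0])), "yaw y-90",np.degrees(np.arctan2(e[1],e[0]))-90)
rect("top",[(108,62),(443,72),(446,450),(104,443)],(290,160),6,.121)
rect("top",[(165,40),(450,122),(357,444),(64,360)],(160,145),5,.003)
rect("scene",[(82,90),(297,27),(533,123),(305,198)],(260,155),5,.121)
rect("top",[(208,388),(356,388),(356,422),(208,422)],(290,160),6,.141)
s=state()
E
```

```text
top [[0.5753, -0.1591, 0.121], [0.5702, -0.3054, 0.121], [0.4066, -0.2976, 0.121], [0.4115, -0.1516, 0.121]]
 c [ 0.4909 -0.2284  0.121 ] sides [np.float64(0.1463), np.float64(0.1638), np.float64(0.1461), np.float64(0.164)]
 yaw x -2.695843379861994 yaw y-90 -1.9765067418330062
top [[0.6521, 0.1439, 0.003], [0.6044, -0.0151, 0.003], [0.4244, 0.0387, 0.003], [0.4724, 0.198, 0.003]]
 c [0.5383 0.0914 0.003 ] sides [np.float64(0.166), np.float64(0.1878), np.float64(0.1664), np.float64(0.1876)]
 yaw x -16.681493165094267 yaw y-90 -16.74371314611679
scene [[0.5654, -0.1545, 0.121], [0.5653, -0.3, 0.121], [0.4017, -0.2894, 0.121], [0.4074, -0.148, 0.121]]
 c [ 0.4849 -0.223   0.121 ] sides [np.float64(0.1454), np.float64(0.1639), np.float64(0.1415), np.float64(0.1582)]
 yaw x -3.0362851973988154 yaw y-90 -1.1457195987468367
top [[0.4321, -0.1928, 0.141], [0.4313, -0.2552, 0.141], [0.4171, -0.2545, 0.141], [0.4179, -0.1922, 0.141]]
 c [ 0.4246 -0.2237  0.141 ] sides [np.float64(0.0625), np.float64(0.0142), np.float64(0.0623), np.float64(0.0142)]
 yaw x -2.6461809335990663 yaw y-90 -0.7256357143367893
0.1 [0.2821 0.5571 0.2302] [[-0.892, 0.452, -0.001], [0.452, 0.892, -0.002], [0.0, -0.002, -1.0]] F [ 0.1 -0.4 -0.2] op 0.0853 q [ 0.98  0.05  1.61  0.    1.48 -0.12]
```

```bash
cat >> h.py <<'E'
def Rt(yaw,tilt=0,ax=1):
    # tool y along box/lid x at yaw (deg); tilt front-up deg about -y of lid
    B=R.from_euler("z",yaw,degrees=True)*R.from_euler("y",tilt,degrees=True)
    return B*R.from_matrix(np.array([[0,1,0],[1,0,0],[0,0,-1]]))
def rel(pos,rot,o=None):
    o=o or ctrl.get_obs();C=R.from_rotvec(o["tool_rot"])
    d=C.inv().apply(np.asarray(pos)-o["tool_pos"])*100
    r=(C.inv()*rot).as_rotvec(degrees=True)
    print(d.round(2).tolist()+r.round(2).tolist());return d,r
E
python3 - <<'E'
from h import *
rel([.424,-.223,.2],Rt(-2.4)); rel([.424,-.223,.2],Rt(177.6))
E
```

```text
[-47.91, -63.18, 3.12, -0.1, 0.05, 65.54]
[-47.91, -63.18, 3.12, -0.05, -0.11, -114.46]
```

Emit:
play_rows(motion=[[[-1, -12, -16, 0, 0, 0, 16], [-1, -24, -32, 0, 0, 0, 32], [-1, -36, -48, 0, 0, 0, 48], [-1, -47.9, -63.2, 0, 0, 0, 65.5], [-1, -47.9, -63.2, 0, 0, 0, 65.5], [-1, -47.9, -63.2, 0, 0, 0, 65.5], [-1, -47.9, -63.2, 0, 0, 0, 65.5], [-1, -47.9, -63.2, 0, 0, 0, 65.5], [-1, -47.9, -63.2, 0, 0, 0, 65.5], [-1, -47.9, -63.2, 0, 0, 0, 65.5], [-1, -47.9, -63.2, 1, 0, 0, 65.5], [-1, -47.9, -63.2, 2, 0, 0, 65.5], [-1, -47.9, -63.2, 3.1, 0, 0, 65.5], [-1, -47.9, -63.2, 3.1, 0, 0, 65.5], [-1, -47.9, -63.2, 3.1, 0, 0, 65.5], [-1, -47.9, -63.2, 3.1, 0, 0, 65.5]]], newtons=80)

```text
t: 2.1
tool_pos: [0.4241, -0.2223, 0.2009]
tool_rot: [2.264, 2.176, -0.002]
contact_force: [0.1, -1.0, -0.2]
opening: 0.0856
```

Run:
```python
from h import *
state();snap("top","t1",(280,150,400,260),5);snap("scene","s1",(250,90,400,270),4)
rel([.424,-.223,.125],Rt(-2.4))
```

```text
2.1 [ 0.4241 -0.2223  0.2009] [[0.04, 0.999, -0.0], [0.999, -0.04, -0.002], [-0.002, 0.0, -1.0]] F [ 0.1 -1.  -0.2] op 0.0856 q [-0.64 -0.29  1.98 -0.    1.45 -0.6 ]
[-0.05, -0.01, 7.6, 0.01, 0.13, 0.14]
```

View pics/s1.png

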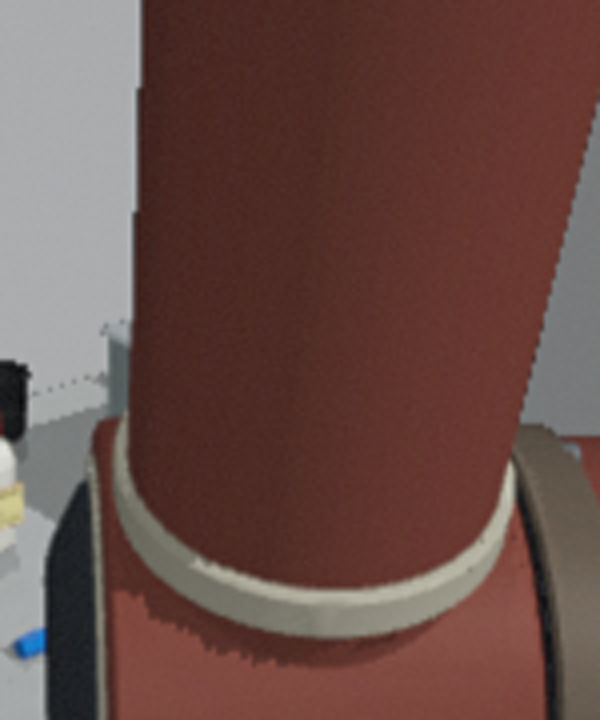

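View pics/t1.png

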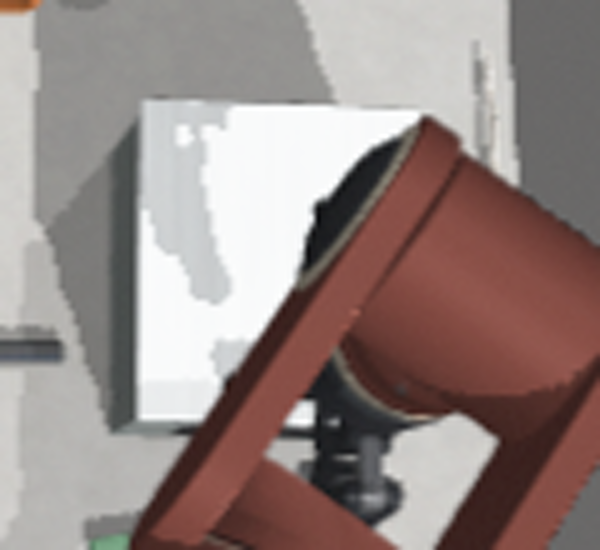

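Emit:
play_rows(motion=[[[-1, 0, 0, 3, 0, 0, 0], [-1, 0, 0, 6, 0, 0, 0], [-1, 0, 0, 7.6, 0, 0.1, 0.1], [-1, 0, 0, 7.6, 0, 0.1, 0.1], [-0.5, 0, 0, 7.6, 0, 0.1, 0.1], [0, 0, 0, 7.6, 0, 0.1, 0.1], [0.3, 0, 0, 7.6, 0, 0.1, 0.1], [0.5, 0, 0, 7.6, 0, 0.1, 0.1], [1, 0, 0, 7.6, 0, 0.1, 0.1], [1, 0, 0, 7.6, 0, 0.1, 0.1], [1, 0, 0, 7.6, 0, 0.1, 0.1]]], newtons=80)

```text
t: 3.58
tool_pos: [0.4244, -0.2227, 0.1255]
tool_rot: [2.266, 2.174, -0.0]
contact_force: [-0.8, 0.1, 4.7]
opening: 0.0101
```

Run:
```python
from h import *
state()
```

```text
3.58 [ 0.4244 -0.2227  0.1255] [[0.041, 0.999, 0.001], [0.999, -0.041, -0.001], [-0.001, 0.001, -1.0]] F [-0.8  0.1  4.7] op 0.0101 q [-0.64 -0.22  2.05 -0.    1.31 -0.6 ]
```

Run:
```python
from h import *
o=state();p=o["tool_pos"];Y=-2.35
x=np.array([np.cos(np.radians(Y)),np.sin(np.radians(Y)),0])
piv=p+.149*x;piv[2]=.117
for a in(3,6,9,12,14):
    B=R.from_euler("z",Y,degrees=True);W=B*R.from_euler("y",a,degrees=True)*B.inv()
    rel(piv+W.apply(p-piv),W*R.from_rotvec(o["tool_rot"]),o)
```

```text
3.58 [ 0.4244 -0.2227  0.1255] [[0.041, 0.999, 0.001], [0.999, -0.041, -0.001], [-0.001, 0.001, -1.0]] F [-0.8  0.1  4.7] op 0.0101 q [-0.64 -0.22  2.05 -0.    1.31 -0.6 ]
[-0.0, 0.07, -0.78, 3.0, -0.0, -0.0]
[-0.0, 0.17, -1.55, 6.0, -0.0, -0.01]
[-0.0, 0.32, -2.32, 9.0, -0.0, -0.01]
[-0.0, 0.51, -3.08, 12.0, -0.0, -0.01]
[-0.0, 0.65, -3.58, 14.0, -0.0, -0.01]
```

Emit:
play_rows(motion=[[[1, 0, 0, 0, 0, 0, 0], [1, 0, 0.03, -0.4, 1.5, 0, 0], [1, 0, 0.07, -0.8, 3, 0, 0], [1, 0, 0.12, -1.2, 4.5, 0, 0], [1, 0, 0.17, -1.55, 6, 0, 0], [1, 0, 0.24, -1.95, 7.5, 0, 0], [1, 0, 0.32, -2.3, 9, 0, 0], [1, 0, 0.41, -2.7, 10.5, 0, 0], [1, 0, 0.51, -3.1, 12, 0, 0], [1, 0, 0.51, -3.1, 12, 0, 0], [1, 0, 0.51, -3.1, 12, 0, 0], [1, 0, 0.51, -3.1, 12, 0, 0]]])

```text
t: 5.08
tool_pos: [0.4293, -0.2228, 0.1564]
tool_rot: [-2.153, -2.066, 0.217]
contact_force: [-0.5, 0.7, -1.8]
opening: 0.0098
```

Run:
```python
from h import *
state();snap("top","t2",(280,150,400,260),5);snap("scene","s2")
```

```text
5.08 [ 0.4293 -0.2228  0.1564] [[0.041, 0.977, -0.207], [0.999, -0.041, 0.008], [-0.001, -0.207, -0.978]] F [-0.5  0.7 -1.8] op 0.0098 q [-0.57 -0.09  1.9  -0.11  1.52 -0.51]
```

View pics/s2.png

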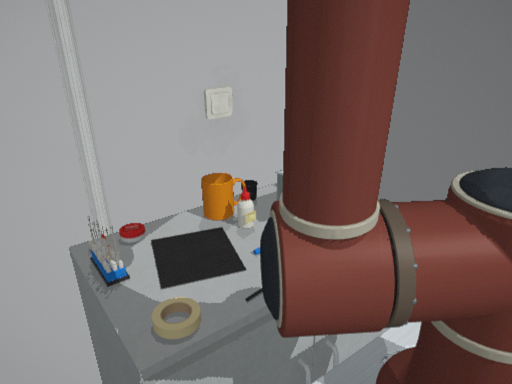

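View pics/t2.png

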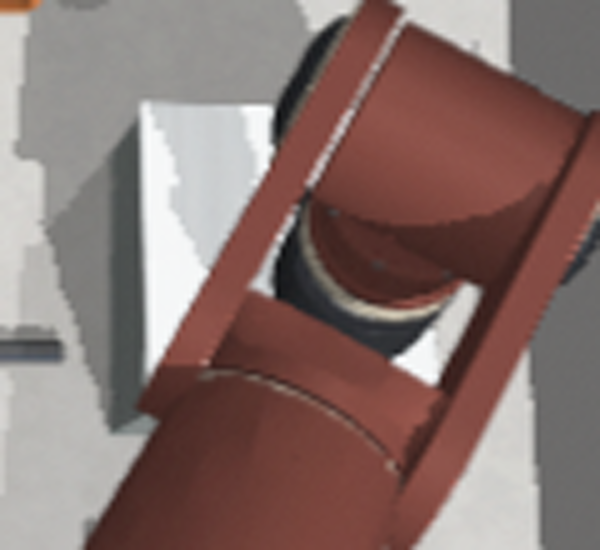

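Run:
```python
from h import *
o=ctrl.get_obs();p=o["tool_pos"]
rel(p+[0,0,.08],R.from_rotvec(o["tool_rot"]))
rel([.424,-.223,.25],Rt(-2.35))
rel([.46,-.06,.25],Rt(-9))
rel([.474,.111,.25],Rt(-16.7))
```

```text
[-0.01, -1.66, -7.83, 0.0, 0.0, 0.0]
[-0.05, -2.45, -9.05, -11.95, 0.05, -0.03]
[16.39, 0.4, -9.66, -11.94, 0.74, 6.59]
[33.53, 1.07, -9.82, -11.88, 1.55, 14.27]
```

Emit:
play_rows(motion=[[[1, 0, -0.4, -2, 0, 0, 0], [1, 0, -0.8, -4, 0, 0, 0], [1, 0, -1.25, -6, 0, 0, 0], [1, 0, -1.66, -7.8, 0, 0, 0], [1, 0, -2, -8.4, -6, 0, 0], [1, 0, -2.45, -9.05, -12, 0, 0], [1, 5, -1.6, -9.2, -12, 0.2, 2], [1, 10, -0.7, -9.4, -12, 0.4, 4], [1, 16.4, 0.4, -9.66, -12, 0.7, 6.6], [1, 22, 0.6, -9.7, -12, 1, 9.2], [1, 28, 0.9, -9.8, -12, 1.3, 11.8], [1, 31, 1, -9.8, -12, 1.4, 13], [1, 33.5, 1.07, -9.8, -12, 1.55, 14.3], [1, 33.5, 1.07, -9.8, -12, 1.55, 14.3], [1, 33.5, 1.07, -9.8, -12, 1.55, 14.3], [1, 33.5, 1.07, -9.8, -12, 1.55, 14.3]]])

```text
t: 7.18
tool_pos: [0.4739, 0.1098, 0.25]
tool_rot: [2.521, 1.872, 0.002]
contact_force: [-0.4, 0.5, -1.9]
opening: 0.0095
```

Run:
```python
from h import *
state();snap("top","t3",(130,100,400,290),3);snap("scene","s3",None,1.5)
rel([.474,.111,.021],Rt(-16.7))
```

```text
7.17 [0.4739 0.1098 0.25  ] [[0.289, 0.957, 0.002], [0.957, -0.289, -0.001], [0.0, 0.002, -1.0]] F [-0.4  0.5 -1.9] op 0.0095 q [ 0.07 -0.3   1.9  -0.    1.54  0.37]
[0.11, -0.07, 22.89, 0.11, -0.01, -0.11]
```

View pics/s3.png

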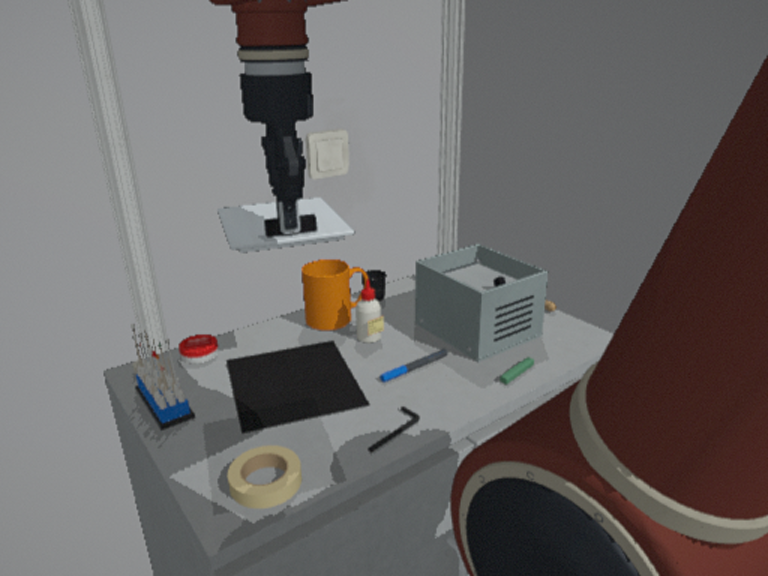

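View pics/t3.png

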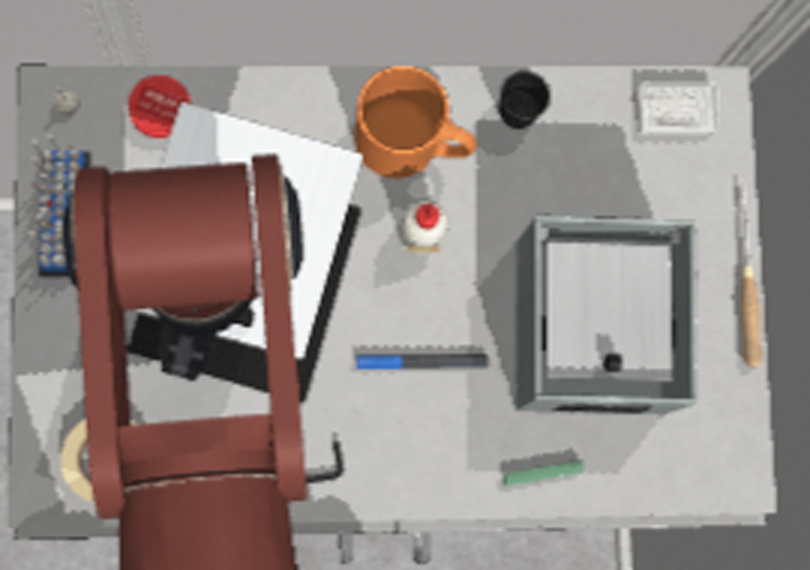

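Emit:
play_rows(motion=[[[1, 0, 0, 4, 0, 0, 0], [1, 0, 0, 9, 0, 0, 0], [1, 0, 0, 14, 0, 0, 0], [1, 0, 0, 18, 0, 0, 0], [1, 0, 0, 20.5, 0, 0, 0], [1, 0, 0, 21.8, 0, 0, 0], [1, 0, 0, 22.3, 0, 0, 0], [1, 0, 0, 22.6, 0, 0, 0], [1, 0, 0, 22.7, 0, 0, 0], [1, 0, 0, 22.7, 0, 0, 0]]])

```text
t: 8.52
tool_pos: [0.475, 0.1098, 0.0236]
tool_rot: [2.52, 1.872, 0.004]
contact_force: [-0.0, -0.4, -1.8]
opening: 0.01
```

Run:
```python
from h import *
state();snap("scene","s4",(100,120,300,280),4)
```

```text
8.53 [0.475  0.1098 0.0236] [[0.289, 0.957, 0.003], [0.957, -0.289, -0.0], [0.001, 0.003, -1.0]] F [-0.  -0.4 -1.8] op 0.01 q [ 0.07 -0.05  2.09 -0.    1.1   0.37]
```

View pics/s4.png

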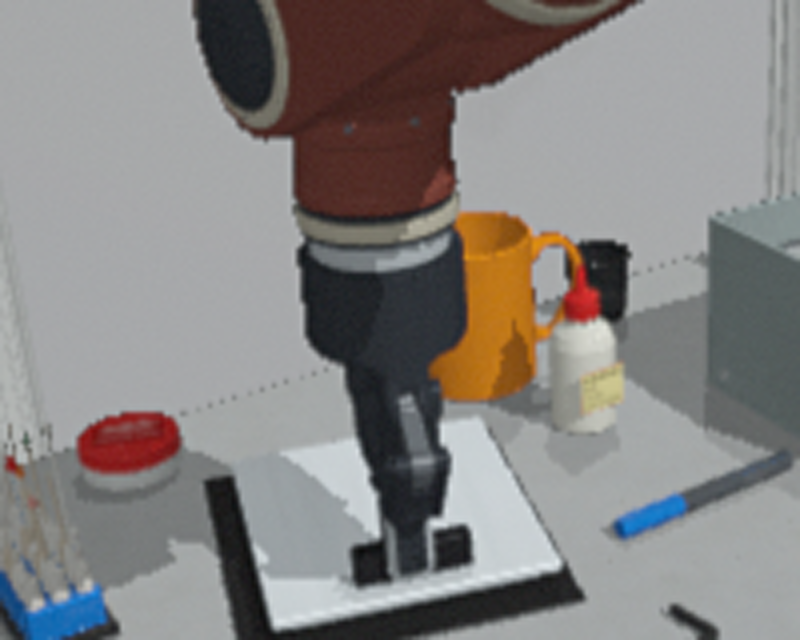

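Emit:
play_rows(motion=[[[1, 0, 0, 0.1, 0, 0, 0], [1, 0, 0, 0.2, 0, 0, 0], [1, 0, 0, 0.2, 0, 0, 0], [1, 0, 0, 0.2, 0, 0, 0]]])

```text
t: 9.07
tool_pos: [0.475, 0.1099, 0.0216]
tool_rot: [2.52, 1.872, 0.004]
contact_force: [0.4, -0.2, -0.5]
opening: 0.0099
```

Emit:
play_rows(motion=[[[1, 0, 0, 0.07, 0, 0, 0], [1, 0, 0, 0.12, 0, 0, 0], [1, 0, 0, 0.12, 0, 0, 0], [1, 0, 0, 0.12, 0, 0, 0]]])

```text
t: 9.57
tool_pos: [0.4751, 0.1099, 0.0215]
tool_rot: [2.52, 1.872, 0.003]
contact_force: [-3.9, -1.0, 7.0]
opening: 0.0097
```

Emit:
play_rows(motion=[[[0.7, 0, 0, 0, 0, 0, 0], [0.5, 0, 0, 0, 0, 0, 0], [0, 0, 0, 0, 0, 0, 0], [-0.5, 0, 0, 0, 0, 0, 0], [-1, 0, 0, 0, 0, 0, 0], [-1, 0, 0, 0, 0, 0, 0], [-1, 0, 0, 0, 0, 0, 0], [-1, 0, 0, -2, 0, 0, 0], [-1, 0, 0, -5, 0, 0, 0], [-1, 0, 0, -10, 0, 0, 0], [-1, 0, 0, -16, 0, 0, 0], [-1, 0, 0, -22, 0, 0, 0], [-1, 0, 0, -25, 0, 0, 0], [-1, 0, 0, -25, 0, 0, 0], [-1, 0, 0, -25, 0, 0, 0]]])

```text
t: 11.45
tool_pos: [0.4738, 0.1099, 0.2698]
tool_rot: [2.522, 1.873, -0.001]
contact_force: [0.2, -0.7, -0.9]
opening: 0.0853
```

Run:
```python
from h import *
state();snap("scene","s5",(100,120,380,290),2.8);snap("top","t5",(130,100,400,290),3)
snap("top","t5b",(300,160,370,245),8);snap("scene","s5b",(270,155,370,250),7)
```

```text
11.45 [0.4738 0.1099 0.2698] [[0.289, 0.957, 0.0], [0.957, -0.289, -0.001], [-0.001, 0.0, -1.0]] F [ 0.2 -0.7 -0.9] op 0.0853 q [ 0.08 -0.31  1.88 -0.    1.57  0.37]
```

View pics/s5.png

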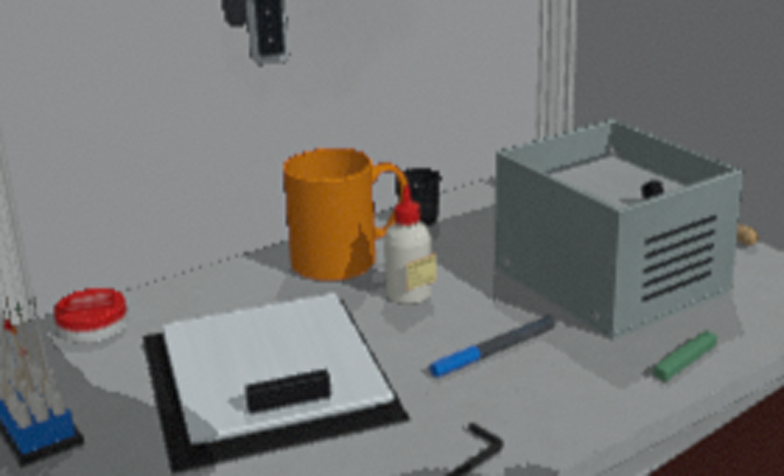

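View pics/t5b.png

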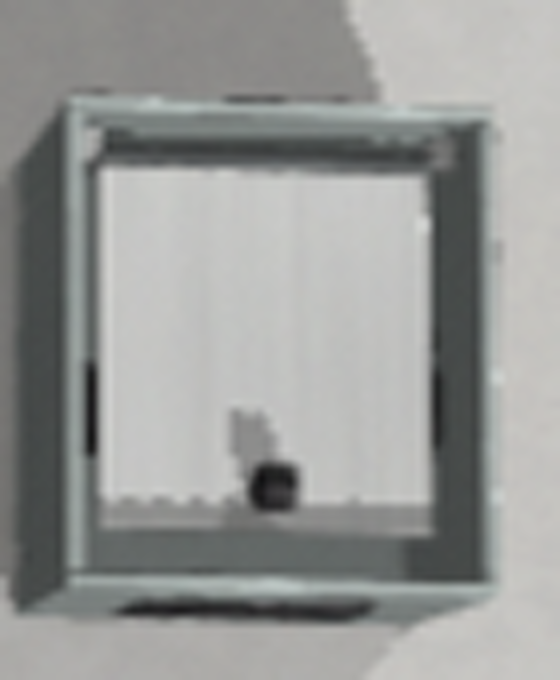

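View pics/s5b.png

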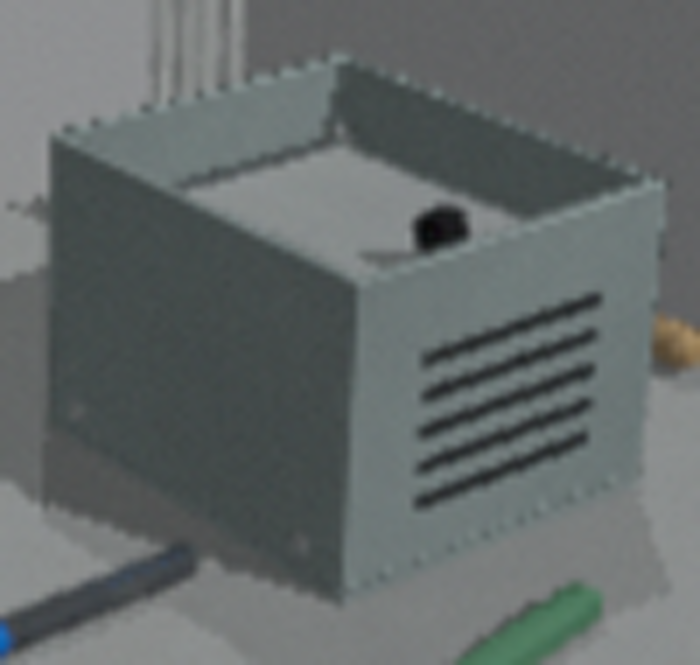

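Run:
```python
from h import *
from scipy.optimize import least_squares
T=[c2p(p,(300,160),8) for p in[(66,97),(492,112),(494,590),(66,583)]]
S=[c2p(p,(270,155),7) for p in[(50,135),(343,57),(662,182),(357,285)]]
M=np.array([[.08,.07],[.08,-.07],[-.08,-.07],[-.08,.07]])
def W(v):
    c,s=np.cos(v[2]),np.sin(v[2]);return np.c_[M@[[c,s],[-s,c]]+v[:2],np.full(4,.115)]
def res(v,sets): return np.concatenate([proj(n,P)-q for n,qs in sets for P,q in zip(W(v),qs)])
for nm,sets in(("top",[("top",T)]),("scene",[("scene",S)]),("both",[("top",T),("scene",S)])):
    r=least_squares(lambda v:res(v,sets),[.488,-.226,-.04]);print(nm,r.x[:2].round(4),np.degrees(r.x[2]).round(2),np.abs(r.fun).max().round(2))
print("ear top",ray("top",c2p((275,486),(300,160),8),.103),"scene",ray("scene",c2p((442,228),(270,155),7),.101))
```

```text
top [ 0.4908 -0.2272] -2.29 0.89
scene [ 0.4894 -0.2262] -2.41 1.09
both [ 0.4905 -0.2271] -2.34 1.03
ear top [ 0.44588766 -0.22604269  0.103     ] scene [ 0.44911392 -0.23066934  0.101     ]
```

```bash
cat >> h.py <<'E'
BY=-2.35
BC=np.array([.4902,-.2268,0])
def bw(p): return BC+R.from_euler("z",BY,degrees=True).apply(p)
E
python3 - <<'E'
from h import *
rel([.46,-.1,.27],Rt(BY-50));rel(bw([-.045,-.0005,.16]),Rt(BY-90));print(bw([-.045,-.0005,.16]))
E
```

```text
[-20.49, 4.76, -0.05, -0.03, 0.08, 35.56]
[-32.92, 6.98, 10.97, 0.0, 0.09, 75.56]
[ 0.44521734 -0.22545441  0.16      ]
```

Emit:
play_rows(motion=[[[-0.5, -6, 1.4, 0, 0, 0, 10], [0, -12, 2.8, 0, 0, 0, 20], [0, -18, 4, 0, 0, 0, 30], [0, -24, 5.5, 0, 0, 0, 40], [0, -28, 6.2, 0, 0, 0, 50], [0, -31, 6.7, 0, 0, 0, 60], [0, -32.9, 7, 0, 0, 0, 70], [0, -32.9, 7, 0, 0, 0, 75.5], [0, -32.9, 7, 4, 0, 0, 75.5], [0, -32.9, 7, 8, 0, 0, 75.5], [0, -32.9, 7, 10.5, 0, 0, 75.5], [0, -32.9, 7, 11, 0, 0, 75.5], [0, -32.9, 7, 11, 0, 0, 75.5], [0, -32.9, 7, 11, 0, 0, 75.5]]], newtons=30)

```text
t: 13.4
tool_pos: [0.4463, -0.2259, 0.1613]
tool_rot: [3.139, -0.063, 0.002]
contact_force: [0.2, 0.2, 0.2]
opening: 0.0425
```

Run:
```python
from h import *
o=state();snap("top","t6",(280,150,400,260),5);rel(bw([-.045,-.0005,.093]),Rt(BY-90));rel(bw([-.045,-.0005,.16]),Rt(BY-90))
```

```text
13.4 [ 0.4463 -0.2259  0.1613] [[0.999, -0.04, 0.001], [-0.04, -0.999, -0.002], [0.001, 0.002, -1.0]] F [0.2 0.2 0.2] op 0.0425 q [-0.62 -0.2   1.97 -0.    1.37  0.99]
[-0.12, -0.05, 6.83, 0.14, -0.07, 0.06]
[-0.11, -0.04, 0.13, 0.14, -0.07, 0.06]
```

View pics/t6.png

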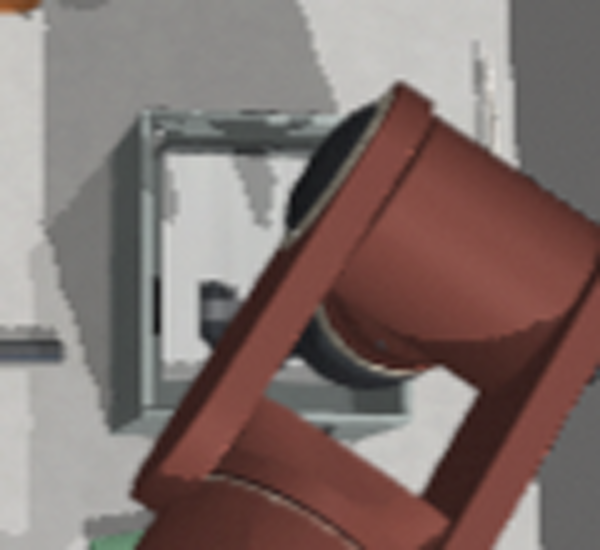

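Emit:
play_rows(motion=[[[0, -0.1, 0, 3, 0, 0, 0], [0, -0.1, 0, 5.5, 0, 0, 0], [0, -0.1, 0, 6.8, 0.1, 0, 0], [0, -0.1, 0, 6.8, 0.1, 0, 0], [0.3, -0.1, 0, 6.8, 0.1, 0, 0], [0.5, -0.1, 0, 6.8, 0.1, 0, 0], [1, -0.1, 0, 6.8, 0.1, 0, 0], [1, -0.1, 0, 6.8, 0.1, 0, 0], [1, -0.1, 0, 6.8, 0.1, 0, 0], [1, -0.1, 0, 6.8, 0.1, 0, 0]]], newtons=30)

```text
t: 14.7
tool_pos: [0.4458, -0.2262, 0.0936]
tool_rot: [3.14, -0.063, 0.004]
contact_force: [1.8, 0.1, 1.1]
opening: 0.0112
```

Run:
```python
from h import *
o=state();p=o["tool_pos"];C=R.from_rotvec(o["tool_rot"]);B=R.from_euler("z",BY,degrees=True)
r=np.hypot(.111,.017);a0=np.arctan2(.017,.111)
for t in np.radians([5,10,16,22,28,34,40,46,52,58,64,70,76,82,87,91,93]):
    d=np.array([-.066*0+ -r*np.cos(a0+t)+.111,0,r*np.sin(a0+t)-.017])
    print(np.degrees(t).round(),(C.inv().apply(B.apply(d))*100).round(2))
```

```text
14.7 [ 0.4458 -0.2262  0.0936] [[0.999, -0.04, 0.002], [-0.04, -0.999, -0.001], [0.002, 0.001, -1.0]] F [1.8 0.1 1.1] op 0.0112 q [-0.62 -0.12  2.02  0.    1.24  0.99]
5.0 [ 0.19  0.   -0.96]
10.0 [ 0.47  0.   -1.9 ]
16.0 [ 0.91  0.   -2.99]
22.0 [ 1.45  0.01 -4.03]
28.0 [ 2.11  0.01 -5.01]
34.0 [ 2.86  0.01 -5.91]
40.0 [ 3.71  0.01 -6.73]
46.0 [ 4.63  0.01 -7.45]
52.0 [ 5.63  0.01 -8.08]
58.0 [ 6.68  0.02 -8.6 ]
64.0 [ 7.78  0.02 -9.  ]
70.0 [ 8.92  0.02 -9.29]
76.0 [10.09  0.02 -9.46]
82.0 [11.26  0.02 -9.5 ]
87.0 [12.24  0.02 -9.44]
91.0 [13.02  0.02 -9.34]
93.0 [13.4   0.02 -9.26]
```

Emit:
play_rows(motion=[[[1, 0.07, 0, -0.4, 0, 0, 0], [1, 0.19, 0, -0.96, 0, 0, 0], [1, 0.47, 0, -1.9, 0, 0, 0], [1, 0.9, 0, -3, 0, 0, 0], [1, 1.45, 0, -4.03, 0, 0, 0], [1, 2.1, 0, -5, 0, 0, 0], [1, 2.86, 0, -5.9, 0, 0, 0], [1, 3.7, 0, -6.73, 0, 0, 0], [1, 3.7, 0, -6.73, 0, 0, 0]]])

```text
t: 15.82
tool_pos: [0.4834, -0.2275, 0.1619]
tool_rot: [3.14, -0.062, 0.005]
contact_force: [1.7, -0.8, -3.1]
opening: 0.0111
```

Run:
```python
from h import *
o=state();snap("top","t7",(280,150,400,260),5)
```

```text
15.82 [ 0.4834 -0.2275  0.1619] [[0.999, -0.04, 0.003], [-0.039, -0.999, -0.001], [0.003, 0.001, -1.0]] F [ 1.7 -0.8 -3.1] op 0.0111 q [-0.58 -0.11  1.89  0.    1.36  1.03]
```

View pics/t7.png

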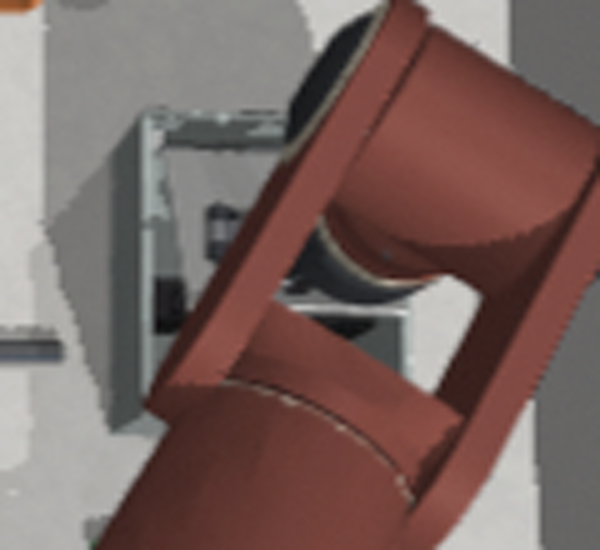

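Emit:
play_rows(motion=[[[1, 0.9, 0, -0.65, 0, 0, 0], [1, 1.87, 0, -1.25, 0, 0, 0], [1, 2.92, 0, -1.77, 0, 0, 0], [1, 4, 0, -2.17, 0, 0, 0], [1, 5.16, 0, -2.46, 0, 0, 0], [1, 6.33, 0, -2.63, 0, 0, 0], [1, 7.5, 0, -2.67, 0, 0, 0], [1, 8.5, 0, -2.61, 0, 0, 0], [1, 9.26, 0, -2.5, 0, 0, 0], [1, 9.6, 0, -2.43, 0, 0, 0], [1, 9.6, 0, -2.43, 0, 0, 0], [1, 9.6, 0, -2.43, 0, 0, 0]]])

```text
t: 17.38
tool_pos: [0.5802, -0.2313, 0.1873]
tool_rot: [3.14, -0.062, 0.01]
contact_force: [0.2, 2.6, 5.0]
opening: 0.0111
```

Run:
```python
from h import *
o=state();snap("top","t8",(280,130,400,260),5);snap("scene","s8")
```

```text
17.38 [ 0.5802 -0.2313  0.1873] [[0.999, -0.04, 0.006], [-0.04, -0.999, -0.002], [0.006, 0.001, -1.0]] F [0.2 2.6 5. ] op 0.0111 q [-0.5   0.08  1.66  0.    1.4   1.11]
```

View pics/t8.png

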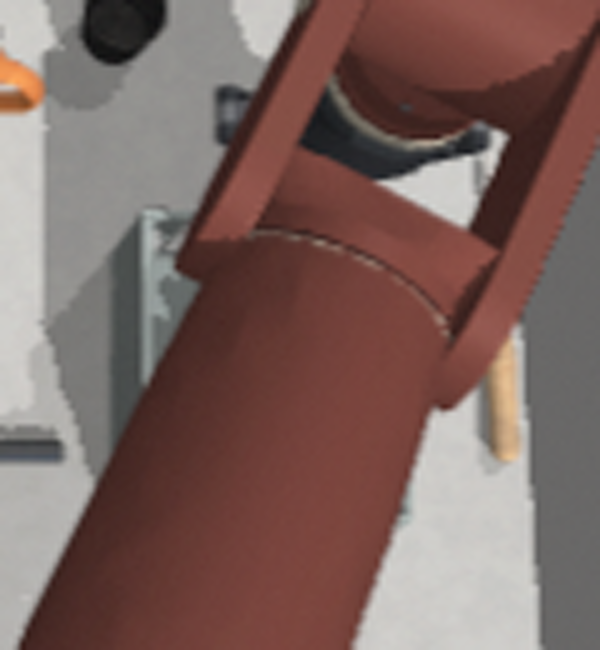

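View pics/s8.png

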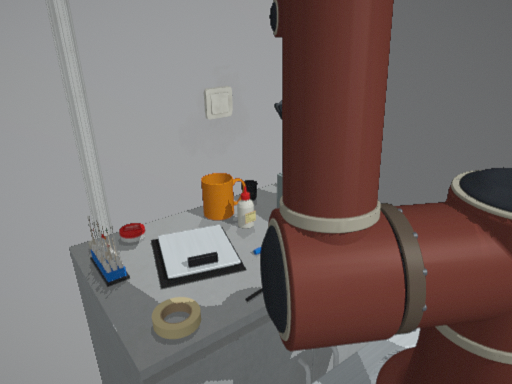

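Emit:
play_rows(motion=[[[0.7, 0, 0, 0, 0, 0, 0], [0.3, 0, 0, 0, 0, 0, 0], [0, 0, 0, 0, 0, 0, 0], [0, 0, 0, 0, 0, 0, 0], [0, 0, 0, -2, 0, 0, 0], [0, 0, 0, -5, 0, 0, 0], [0, 0, 0, -8, 0, 0, 0], [0, 0, 0, -11, 0, 0, 0], [0, -3, 0, -11, 0, 0, 0], [0, -7, -4, -11, 0, 0, -8], [0, -11, -10, -11, 0, 0, -16], [0, -14, -16, -11, 0, 0, -24], [0, -14, -21, -11, 0, 0, -32], [0, -14, -26, -11, 0, 0, -40], [0, -14, -30, -11, 0, 0, -48], [0, -14, -30, -11, 0, 0, -56], [0, -14, -30, -11, 0, 0, -64], [0, -14, -30, -11, 0, 0, -64]]])

```text
t: 19.73
tool_pos: [0.4517, 0.0743, 0.2977]
tool_rot: [2.693, 1.607, 0.01]
contact_force: [-0.2, 0.5, -0.8]
opening: 0.0427
```

Run:
```python
from h import *
o=state();snap("top","t9",(290,150,380,250),7);snap("scene","s9",(240,120,380,260),5)
```

```text
19.73 [0.4517 0.0743 0.2977] [[0.475, 0.88, 0.008], [0.88, -0.475, -0.002], [0.003, 0.008, -1.0]] F [-0.2  0.5 -0.8] op 0.0427 q [ 0.   -0.4   1.9  -0.    1.63  0.5 ]
```

View pics/t9.png

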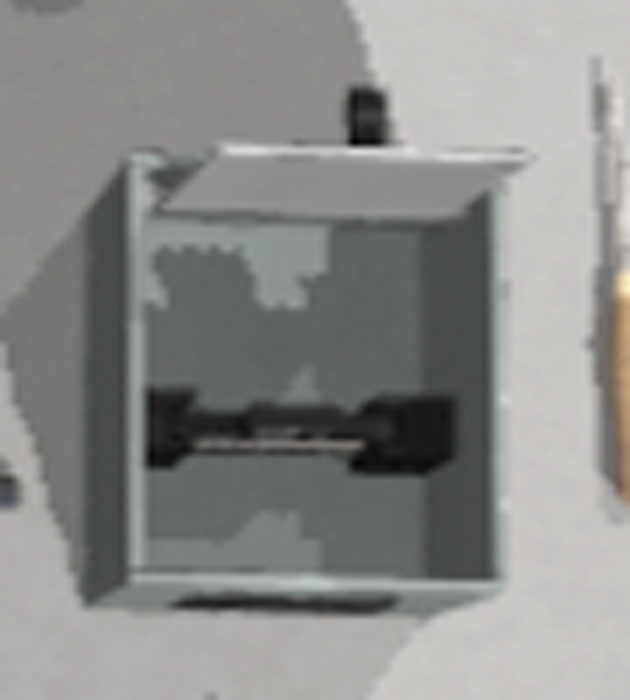

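View pics/s9.png

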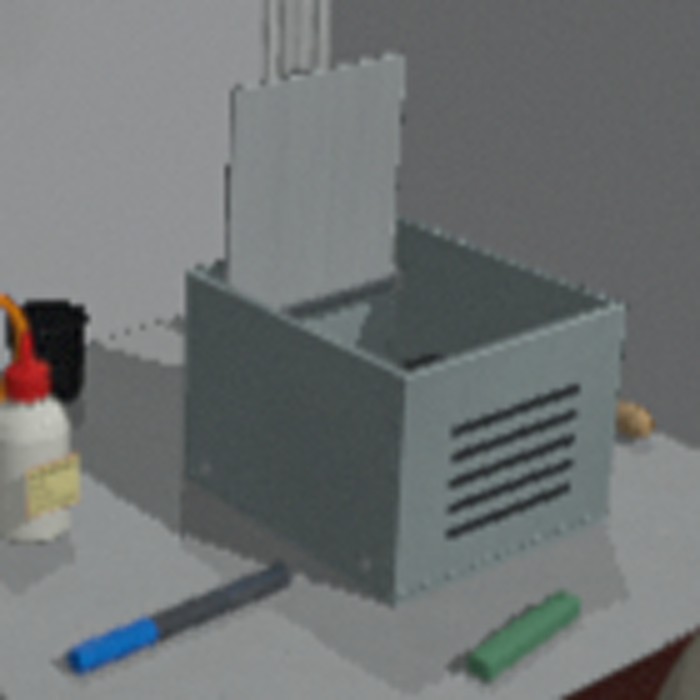

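Run:
```python
from h import *
B=R.from_euler("z",BY,degrees=True)
P=ray("top",c2p((297,416),(290,150),7),.078);print(P,B.inv().apply(P-BC))
print(proj("top",bw([-.012,0,.078])), c2p((297,416),(290,150),7))
rel([.47,-.1,.28],Rt(BY));
for z in(.2,.061):print(bw([-.012,0,z])); rel(bw([-.012,-.001,z]),Rt(BY))
```

```text
[ 0.47873797 -0.22771905  0.078     ] [-0.01141471 -0.00138826  0.078     ]
[331.48124901 209.20349978] [332.0, 209.0]
[-14.45, 9.88, 1.75, 0.45, -0.03, -26.05]
[ 0.47821009 -0.22630796  0.2       ]
[-25.28, 16.6, 9.78, 0.45, -0.03, -26.05]
[ 0.47821009 -0.22630796  0.061     ]
[-25.31, 16.5, 23.68, 0.45, -0.03, -26.05]
```

Emit:
play_rows(motion=[[[0, -5, 3.4, 0.5, 0, 0, -8], [0, -10, 6.8, 1, 0, 0, -16], [0, -15, 10, 1.5, 0, 0, -24], [0, -20, 13.2, 2, 0.4, 0, -26], [0, -25.3, 16.6, 2.5, 0.4, 0, -26], [0, -25.3, 16.6, 2.5, 0.4, 0, -26], [0, -25.3, 16.6, 2.5, 0.4, 0, -26], [0, -25.3, 16.6, 6, 0.4, 0, -26], [0, -25.3, 16.6, 9.8, 0.4, 0, -26], [0, -25.3, 16.6, 13.5, 0.4, 0, -26], [0, -25.3, 16.6, 13.5, 0.4, 0, -26], [0, -25.3, 16.6, 13.5, 0.4, 0, -26]]], newtons=60)

```text
t: 21.32
tool_pos: [0.4793, -0.2273, 0.1648]
tool_rot: [2.264, 2.174, 0.002]
contact_force: [1.0, 0.0, 0.4]
opening: 0.0426
```

Run:
```python
from h import *
o=state();rel(bw([-.012,-.001,.061]),Rt(BY));snap("top","t10",(290,150,380,250),7)
```

```text
21.32 [ 0.4793 -0.2273  0.1648] [[0.041, 0.999, 0.003], [0.999, -0.041, -0.001], [-0.001, 0.003, -1.0]] F [1.  0.  0.4] op 0.0426 q [-0.58 -0.13  1.9   0.    1.36 -0.54]
[0.0, -0.15, 10.38, 0.19, 0.05, 0.01]
```

View pics/t10.png

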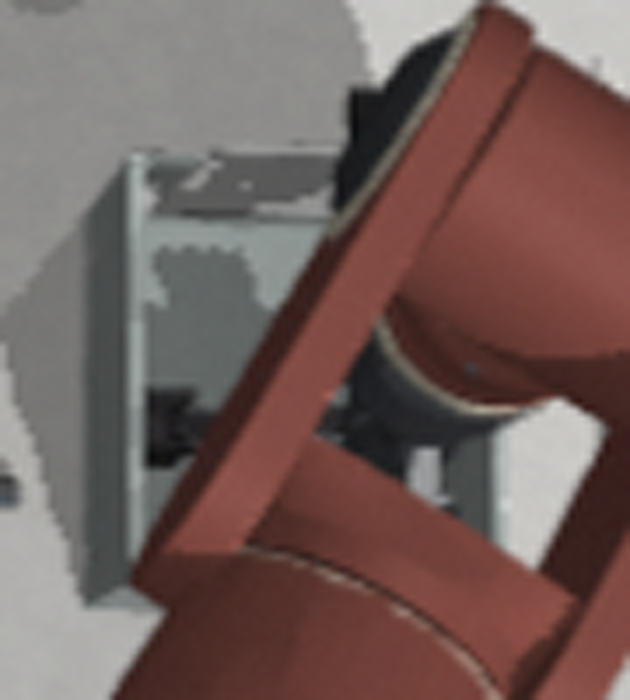

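Emit:
play_rows(motion=[[[0, 0, -0.15, 2.5, 0, 0, 0], [0, 0, -0.15, 5, 0, 0, 0], [0, 0, -0.15, 7, 0.2, 0, 0], [0, 0, -0.15, 8.5, 0.2, 0, 0], [0, 0, -0.15, 8.5, 0.2, 0, 0]]])

```text
t: 22.0
tool_pos: [0.478, -0.2275, 0.0795]
tool_rot: [-2.266, -2.175, 0.002]
contact_force: [0.0, -1.0, 0.6]
opening: 0.0427
```

Emit:
play_rows(motion=[[[0, 0, 0, 1, 0, 0, 0], [0, 0, 0, 1.9, 0, 0, 0], [0, 0, 0, 1.9, 0, 0, 0], [0.3, 0, 0, 1.9, 0, 0, 0], [0.5, 0, 0, 1.9, 0, 0, 0], [1, 0, 0, 1.9, 0, 0, 0], [1, 0, 0, 1.9, 0, 0, 0], [1, 0, 0, 1.9, 0, 0, 0], [1, 0, 0, 1.9, 0, 0, 0]]], newtons=60)

```text
t: 23.12
tool_pos: [0.4784, -0.2278, 0.0611]
tool_rot: [2.266, 2.175, -0.001]
contact_force: [0.5, -0.1, 3.8]
opening: 0.0087
```

Run:
```python
from h import *
o=state()
```

```text
23.12 [ 0.4784 -0.2278  0.0611] [[0.041, 0.999, 0.0], [0.999, -0.041, -0.001], [-0.001, 0.0, -1.0]] F [ 0.5 -0.1  3.8] op 0.0087 q [-0.58 -0.    1.97 -0.    1.17 -0.54]
```

Emit:
play_rows(motion=[[[1, 0, 0, -1, 0, 0, 0], [1, 0, 0, -2, 0, 0, 0], [1, 0, 0, -3.5, 0, 0, 0], [1, 0, 0, -5, 0, 0, 0], [1, 0, 0, -7, 0, 0, 0], [1, 0, 0, -9, 0, 0, 0], [1, 0, 0, -11, 0, 0, 0], [1, 0, 0, -13, 0, 0, 0], [1, 0, 0, -15, 0, 0, 0], [1, 0, 0, -17, 0, 0, 0], [1, 0, 0, -19, 0, 0, 0], [1, 0, 0, -20.5, 0, 0, 0], [1, 0, 0, -21, 0, 0, 0], [1, 0, 0, -21, 0, 0, 0], [1, 0, 0, -21, 0, 0, 0]]])

```text
t: 25.0
tool_pos: [0.4781, -0.2273, 0.27]
tool_rot: [-2.266, -2.175, 0.002]
contact_force: [0.1, 0.1, -0.7]
opening: 0.0084
```

Run:
```python
from h import *
o=state();snap("top","t11",(130,100,400,290),2.9);snap("scene","s11",None,1.5)
```

```text
25.0 [ 0.4781 -0.2273  0.27  ] [[0.041, 0.999, -0.001], [0.999, -0.041, -0.0], [-0.0, -0.001, -1.0]] F [ 0.1  0.1 -0.7] op 0.0084 q [-0.58 -0.2   1.79 -0.    1.55 -0.54]
```

View pics/t11.png

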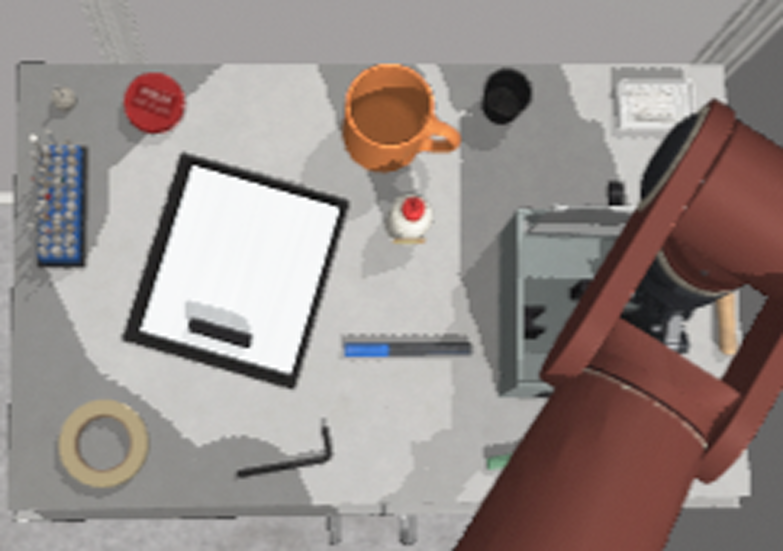

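View pics/s11.png

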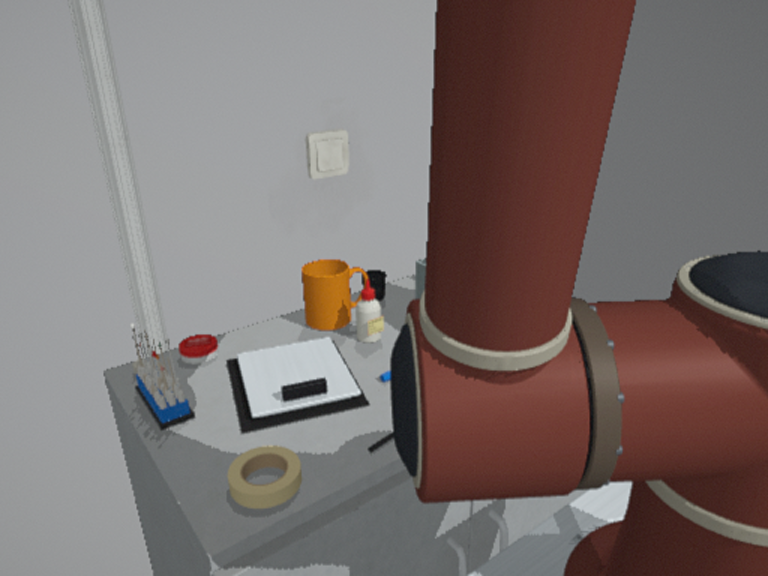

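Emit:
play_rows(motion=[[[1, 2, 0, -1, 0, 0, 0], [1, 5, 0, -2, 0, 0, 0], [1, 8, 0, -2, 0, 0, 0], [1, 12, 0, -2, 0, 0, 0], [1, 16, 0, -2, 0, 0, 0], [1, 20, 0, -2, 0, 0, 0], [1, 23, 0, -2, 0, 0, 0], [1, 25, 0, -2, 0, 0, 0], [1, 26, 0, -2, 0, 0, 0], [1, 26, 0, -2, 0, 0, 0], [1, 26, 0, -2, 0, 0, 0], [1, 26, 0, -2, 0, 0, 0], [1, 26, 0, -2, 0, 0, 0]]])

```text
t: 26.72
tool_pos: [0.4888, 0.032, 0.2899]
tool_rot: [-2.267, -2.174, 0.002]
contact_force: [0.1, -0.1, -1.1]
opening: 0.0085
```

Run:
```python
from h import *
o=state();print(abs(o["dq"]).max());snap("top","t12",(130,100,400,290),2.9);snap("scene","s12",None,1.5)
```

```text
26.73 [0.4888 0.032  0.2899] [[0.042, 0.999, -0.001], [0.999, -0.042, -0.0], [-0.0, -0.001, -1.0]] F [ 0.1 -0.1 -1.1] op 0.0085 q [-0.09 -0.31  1.84 -0.    1.61 -0.04]
0.0024647102615027615
```

View pics/s12.png

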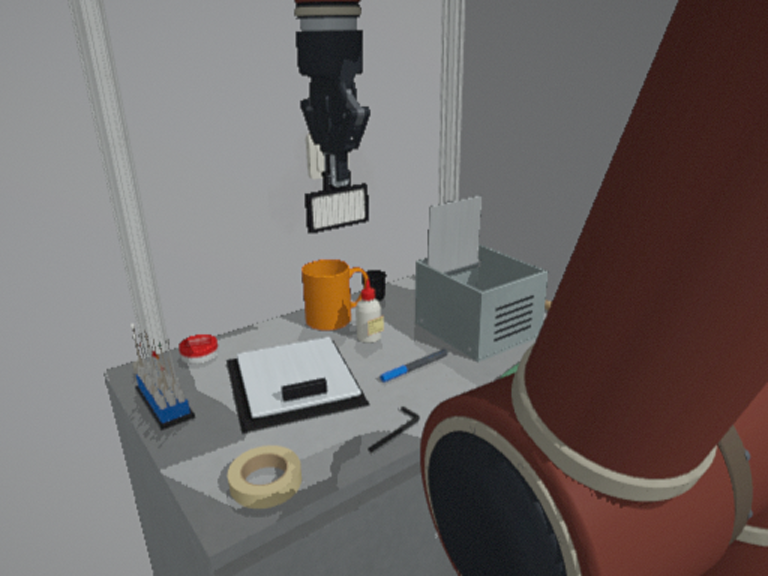

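View pics/t12.png

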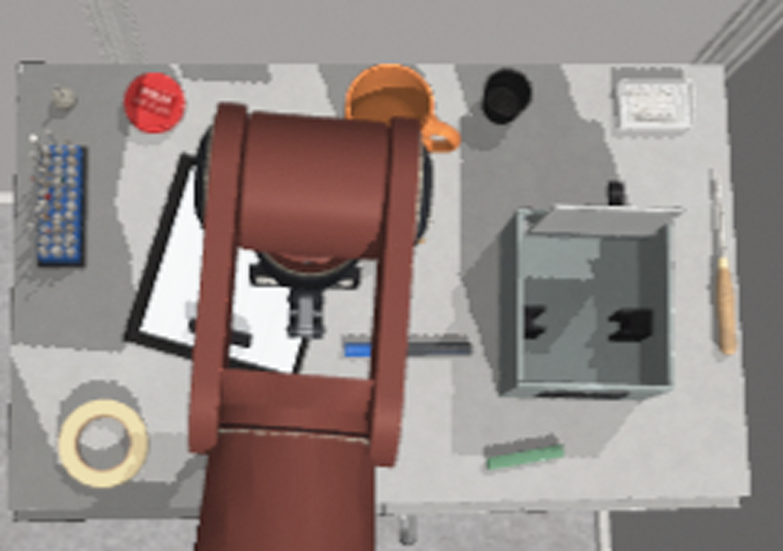

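The scene picture shows the plate upright in the fingers (about 337,208). Its underside is near z = 0.23. The flap is standing (455,235), the lid is flat on the mat with its grip up (300,380), and the bystanders are in place.

Run:
```python
from h import *
print(ctrl.finish_job());state()
```

```text
the job is handed in; nothing more can be done
None
the job is handed in; nothing more can be done
```

The filter check is done and the job was handed in at about 27 s. No verdict is reported, so the results below come from my own readings and pictures.

- **Lid:** I tipped it about 12° with its rear edge meant to stay on the box. Then I lifted it off, laid it on the mat, and released it after the mat contact showed as about 7 N. In the last pictures it lies flat near the middle of the mat with the grip up. The arm hid the lid from the cameras during the tip, so I judged that step from the tool pose, the force, and a partial top view.
- **Flap:** I swung it up to about 92°, and it has stood by itself since I let go.
- **Filter plate:** I drew it straight up by its tab, then moved it sideways over the mat side to see it. It is held upright and still. The finger opening is 8.5 mm and the measured load is about 1 N, which matches its weight. Its underside is about 0.23 m above the cabinet top, clear of the box, flap and lid.
- **Other things:** All seven bystander items look unmoved in the last pictures.

The one disagreement was that the two cameras' first estimates of the lid position differed by about 6–8 mm. The later fit of the box rim agreed to within 2 mm.

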